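# Lock the fingerprint reader onto its keyhole desk mount

## Task

Pick up the fingerprint reader, lower its keyhole plate gently over the two screw heads on the desk mount, with the reader's front facing the same way as the mount's front, then slide it along the mount away from the catch until the spring catch clicks up behind the plate, and let go. Work gently by feel, never knocking or pushing on the mount with more than 45 N, do not work the catch with the gripper, and leave the other things on the counter where they are.

Things in the scene. Friction and masses are not known exactly. Their poses are not given: they have to be found in the camera images.
- reader: Fingerprint reader on a flat dark steel keyhole plate, one piece, about 0.4 kg. Origin: centre of the plate's underside; z up, y along the plate, front faces -x. Plate 60 (x) x 164 (y) x 5 mm. On its middle the housing, 46 (x) x 72 (y) x 40 mm tall (top 45 mm above the underside), silver with black top and glass window; grip it across x. Yaw at the start within 0.4 rad of the base's.
- mount: Black desk mount fixed to the counter, 80 (x) x 236 (y) mm. Origin: centre of its underside; z up, y along it, front faces -x; yaw within 0.32 rad of the base's. Along its top a bare metal bar, 32 mm wide, 200 mm long, carries two upright screws and the catch. The bar is clamped firmly (holds against 60 N) but shifted along y by an unreported d, -14 to +14 mm: find it by feel or by eye.
- catch (a joint): Spring catch: steel block 22 (x) x 9 (y) mm, 4 mm above the bar near its -y end (mount frame y from d - 92.5 to d - 83.5 mm). Value: how far it is pressed down in m; 0 = up, 0.004 = plate lying on it. Pushes up with 1.2 to 1.8 N. When the plate is fully home its -y end has passed the catch by 1.5 mm and the catch springs up behind it.
- window (a point): Point at the middle of the front face of the reader's housing, 23 mm ahead (-x) of the reader's axis and 25 mm above the plate's underside; it moves with the reader and shows which way it faces.
- stamp: Bystander: rubber stamp with a wooden knob handle, 50 x 32 mm foot, 82 mm tall, origin under its centre.
- inkpad: Bystander: flat stamp ink pad, 60 x 85 x 14 mm, origin under its centre.
- phone: Bystander: mobile phone, 74 x 152 x 9 mm, lying flat, origin under its centre.
- signpad: Bystander: signature pad, 140 x 200 x 12 mm, origin under its centre.
- stapler: Bystander: black stapler, 135 mm long, 45 mm tall, origin under its centre.
- gel: Bystander: hand gel bottle, 56 mm across, 150 mm tall, origin under its centre.
- pens: Bystander: empty dark pen cup, 76 mm across, 95 mm tall, origin under its centre.
- driver: Bystander: screwdriver lying on the counter, 170 mm long, origin at its underside.
- keyhole (a point): Centre of the +y keyhole mouth, on the plate's underside (reader frame x 0, y +65 mm); the other mouth is at y -55 mm. Both keyholes are open through the plate beyond the housing's ends: an 17 mm square mouth, corners bevelled, with a 9.5 mm wide slot running from it towards -y, ending at y +46 and -74 mm.
- track (a point): Point on the mount's middle at the height of the bar's top, 30 mm above the mount's origin (the plate rests there; side rails are 3 mm lower). The plate drops over the screw heads when the reader's origin is at about y = d - 16 mm in the mount's frame (2 mm play each way); from there it slides 16 mm towards +y until the slot ends meet the screws, its origin then at y = d.
- screws (a point): Midpoint of the two screws if d were 0, at the bar's top (mount frame y -11 mm). The screws stand at x 0, y = d + 49 and d - 71 mm: shank 6 mm thick, bevelled head 13 mm across and 4 mm thick, its underside 7 mm and its top 11 mm above the bar, so that the 5 mm plate under the heads has 2 mm of vertical play.
Mind the look-alikes: they are no part of the job. Leave any red look-alike of the reader alone.

How it is judged (in metres and radians):
On the way, in this order (a step that is already met when the one before it is completed fails the run):
1. the reader is lifted clear of the counter (height (world z) of reader above 0.045 m), for 0.1 s.
2. the plate lies down over both screw heads, holding the catch pressed down (z of reader in the frame of mount below 0.0325 m and horizontal distance between reader and mount below 0.037 m and value of joint catch above 0.0015 m), for 0.1 s.
At the end, for the whole second after the job is handed in: Plate flat under both screw heads (underside 28-32.5 mm above the mount's origin, tilt under 0.03 rad), yaw within 0.06 rad of the mount's, fronts the same way, origins within 19 mm in plan, catch up behind the plate (pressed under 1 mm), reader at rest (z of reader in the frame of mount between 0.028 and 0.0325 m and horizontal distance between reader and mount below 0.019 m and angle between the x axis of reader and the x axis of mount, either way round below 0.06 rad and angle between reader's own z axis and vertical below 0.03 rad and x of window in the frame of mount below 0 m and value of joint catch below 0.001 m and linear speed of reader below 0.01 m/s); the robot touches nothing.
It fails at once if the reader or its plate is pressed on the mount with more than 45 N (contact force between reader and mount above 45 N).
It fails at once if the gripper works the catch (contact force between the fingers and catch above 1 N).
It fails at once if a bystander is moved by more than 20 mm (distance of any of stamp, inkpad, phone, signpad, stapler, gel, pens, driver from where it was at the start of the episode above 0.02 m).
It also fails if it takes over 72 s, if anything falls off the work surface, if the arm or the gripper's body presses on something with over 40 N, if the wrist force passes 120 N, or if a joint passes its speed limit or range.

## Robot

A 6-joint arm with a two-finger parallel gripper is mounted at the origin on the work surface. World frame = base frame: x ahead of the robot, y to its left, z up, the work surface at z = 0. Lengths are in mm, angles in rad, forces in N, time in s.
With the tool pointing down it reaches from about 375 to 925 mm from the base axis. Payload 5.7 kg.
Tool frame: the origin (TCP) lies on the front face of the gripper's body, between the roots of the fingers; the fingertips stand 73 mm ahead of it and the grasp point (between the pads) lies 54 mm ahead of it; z points along the fingers, y is the direction in which the jaws open and shut (so a half turn about z gives the same grasp; the last joint's range is limited). The gripper opens to 85 mm and grips with 20 to 120 N. Pads are 22 mm wide; open, the fingers measure 114 mm over their backs; the gripper's body (76 mm by 85 mm) begins 54 mm behind the grasp point. The pads swing forward as they close: fully open they stand 13 mm farther back than shut.
Start: joints at [0.99, 0.359, 1.51, -0, 1.272, -0.115], TCP at [269.475, 536.056, 303.867] pointing down, gripper open.
Joint ranges: [-2.97, 2.97], [-1.01, 2.36], [0.21, 2.38], [-0.96, 4.11], [0.2, 2.71], [-2.98, 2.98]. Speed limits (rad/s): [2.39, 2.39, 3.14, 3.14, 3.14, 3.14].

## Interface

Orientations are given as [roll, pitch, yaw] about the fixed x, y, z axes, in that order (R = Rz(yaw) Ry(pitch) Rx(roll)).
In Python, from station import get_state, camera, job_done gives the robot as it stands.
- The arm moves only by the shell command python3 -m inch 'ROWS'. ROWS is a JSON object of lists of equal length, an entry for each row: "delta_pos": the shift along the tool's x, y, z in m, a list of three; "yaw": the turn about the tool's z in rad; "hand": the opening, from 0 (shut) to 1 (fully open). In form: {"delta_pos": [[x, y, z], ...], "yaw": [yaw, ...], "hand": [hand, ...]}. A call has 1 to 12 rows; each row is the pose to reach, as a shift and turn from the pose measured when the call began, along the tool's axes at that moment; what a row does not reach only later rows make up. A row lasts 1/12 s, in which the tool goes at most 41.7 mm and 7.16 degrees, less where a joint would pass 70% of its speed; a pose out of reach is approached as far as the arm can. A call with a gripper value outside its range is refused whole. The fingers move at their own pace and stop on an object; the grip force is fixed at half the most. Time passes only in rows, so rows that repeat a pose let the fingers close. It gives the time, the measured TCP pose, the force and the opening at its end, in the units of the state.
- get_state(): the state, without advancing time (a new reading comes with each control period).
- camera(name): name is "scene" or "top" or "wrist"; returns a dict with "image" (400x640x3 uint8, red, green, blue), "intrinsics" (3x3 intrinsics, pixels), "R" (3x3) and "t" (3): a world point X has camera coordinates R X + t; the wrist camera has in their place "mount" (4x4, takes a point from camera to tool coordinates, whose origin is the TCP and whose axes are the flange's). Camera axes: x right, y down, z forward; pixel columns grow to the right and rows downward; lengths in mm; the calibration is good to about 2 mm. A picture is of the moment at which its call begins: read the wrist's pose just before it. There is no depth.
- job_done(): hands the job in, once; it reports no verdict.
The state is a dict: "time": time; "joint_positions": joint angles; "dq": joint speeds; "effort": joint torques, N m; "eef_pos": TCP position; "orientation": TCP orientation; "contact_force": force on the tool from outside, world axes, zero at the start; "torque": the same for the moment, N m; "finger_gap": opening from 0.0 (shut) to 1.0 (fully open).
Only numpy, scipy, OpenCV 4.12 (cv2) and the standard library are available. Lean on these libraries where they do the work, as an engineer would, in place of code of your own. Each camera call takes 0.05 s, during which the arm holds its last target. There are 200 camera calls.

## Working session

There is one attempt and no reset: what is moved stays moved. The work goes in short steps, Python scripts to look and compute and a shell command to move; the robot and the scene stay as the last step left them, time stands still between calls to the robot, and variables do not carry over. Pictures are saved under pics/ and viewed, and the job is handed in when it is done.

```bash
mkdir -p pics; cat > h.py <<'E'
import numpy as np,cv2
from station import get_state,camera,job_done
from scipy.spatial.transform import Rotation as Ro
def snap(n,f):
    s=get_state();c=camera(n);cv2.imwrite(f'pics/{f}.png',c['image'][:,:,::-1]);
    K=np.array(c['intrinsics'])
    if n=='wrist':
        M=np.array(c['mount']);T=np.eye(4);T[:3,:3]=Ro.from_euler('xyz',s['orientation']).as_matrix();T[:3,3]=s['eef_pos']
        W=T@M;R=W[:3,:3].T;t=-R@W[:3,3]
    else: R=np.array(c['R']);t=np.array(c['t'])
    np.savez(f'pics/{f}.npz',K=K,R=R,t=t); return c
def pix(f,u,v,z):
    d=np.load(f'pics/{f}.npz');r=d['R'].T@np.linalg.inv(d['K'])@[u,v,1];o=-d['R'].T@d['t']
    return o+r*(z-o[2])/r[2]
def proj(f,X):
    d=np.load(f'pics/{f}.npz');p=d['K']@(d['R']@np.array(X,float)+d['t']);return p[:2]/p[2]
def crop(f,x,y,w,h,k,g):
    im=cv2.imread(f'pics/{f}.png')[y:y+h,x:x+w];cv2.imwrite(f'pics/{g}.png',cv2.resize(im,None,fx=k,fy=k,interpolation=cv2.INTER_CUBIC))
E
python3 -c "
from h import *
s=get_state();print(s)
for n in ['scene','top','wrist']:
    snap(n,n+'0');d=np.load(f'pics/{n}0.npz');print(n,d['K'].tolist(),(-d['R'].T@d['t']).round())
"
```

```text
{'time': 0.0, 'joint_positions': array([ 9.89908464e-01,  3.59506935e-01,  1.51143316e+00, -6.11532030e-06,
        1.27252122e+00, -1.15108174e-01]), 'dq': array([ 0.00102661,  0.00083232, -0.00023851,  0.00090578, -0.00078374,
       -0.00032241]), 'effort': array([-5.82154935e-04, -5.27607787e+01, -2.78619558e+01,  1.70309645e-04,
        1.30734639e-02, -4.55285601e-05]), 'eef_pos': array([269.17922229, 535.61143024, 303.05204851]), 'orientation': array([-3.13973569e+00, -2.08819543e-04,  2.67581457e+00]), 'contact_force': array([ 0.21473054, -0.13808311,  0.21075675]), 'torque': array([ 0.01612889, -0.02859525, -0.02680607]), 'finger_gap': 0.9992105805490332}
scene [[393.97429548234646, 0.0, 317.9092085377325], [0.0, 393.97429548234646, 200.6743984028101], [0.0, 0.0, 1.0]] [ 858. -654.  879.]
top [[361.6177955869013, 0.0, 316.6743522871593], [0.0, 361.6177955869013, 194.26387752037294], [0.0, 0.0, 1.0]] [ 365.   -9. 1045.]
wrist [[275.7807776989634, 0.0, 321.97807996381596], [0.0, 275.7807776989634, 196.3174138717606], [0.0, 0.0, 1.0]] [208. 567. 373.]
```

View pics/top0.png

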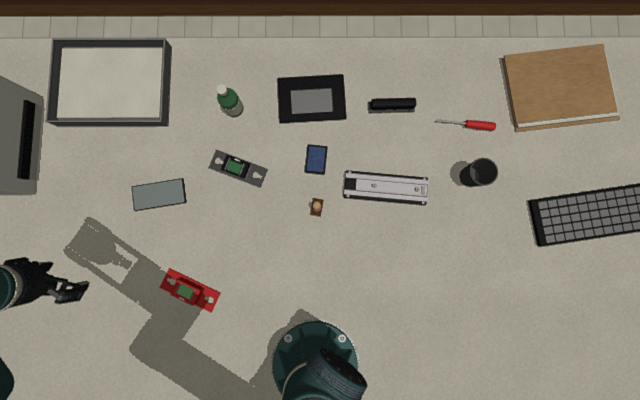

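View pics/scene0.png

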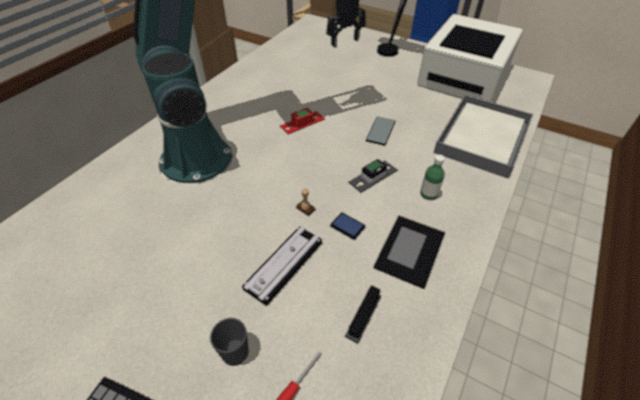

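The top view has two candidates for the reader: a dark plate at (238,168) and a red look-alike at (190,291). I choose the dark one. The mount is at (385,188), with its catch probably on the left or right end, so I'm enlarging both.

```bash
python3 -c "
from h import *
crop('top0',200,140,80,55,9,'a');crop('top0',336,160,100,54,8,'b')
d=np.load('pics/top0.npz');print(d['R'].round(3))
for p in [(238,168),(386,188)]: print(pix('top0',*p,30).round())"
```

```text
[[ 0.    -1.    -0.002]
 [-0.994 -0.    -0.106]
 [ 0.106  0.002 -0.994]]
[548. 217.  30.]
[ 491. -203.   30.]
```

View pics/a.png

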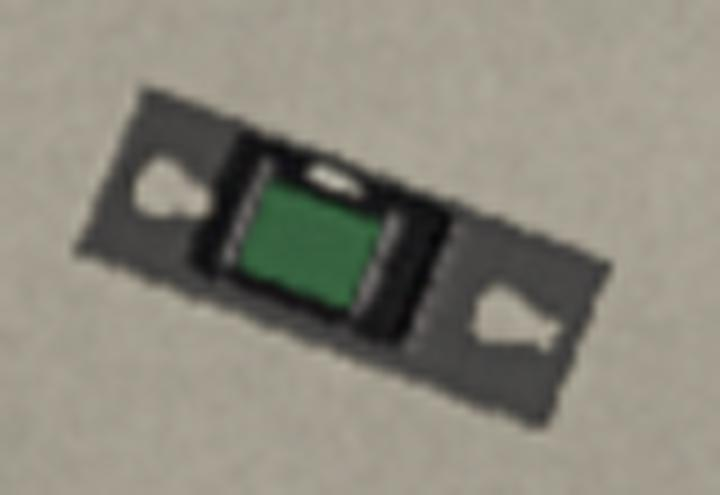

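View pics/b.png

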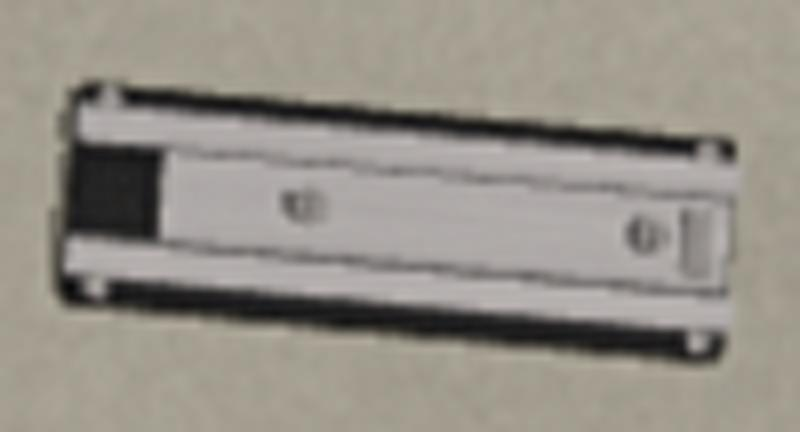

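```bash
cat >> h.py <<'E'
def go(x,y,z,Y):
    """world TCP target -> tool-axis shift (m) and tool yaw"""
    s=get_state();R=Ro.from_euler('xyz',s['orientation']).as_matrix()
    d=R.T@(np.array([x,y,z])-s['eef_pos'])/1000
    print('delta',d.round(4),'yaw',round(-((Y-s['orientation'][2]+np.pi)%(2*np.pi)-np.pi),4))
E
python3 -c "
from h import *
r=[pix('top0',200+u/9,140+v/9,5) for u,v in [(145,88),(610,265),(545,430),(78,252)]]
c=np.mean(r,0);e=r[0]+r[3]-r[1]-r[2];print('reader',c.round(1),np.arctan2(-e[0],e[1]),np.linalg.norm(e)/2,np.linalg.norm(r[0]-r[3]))
m=[pix('top0',336+u/8,160+v/8,41) for u,v in [(308,206),(648,236)]];e=m[0]-m[1]
psi=np.arctan2(-e[0],e[1]);print('screws',m,psi,np.linalg.norm(e))
m=[pix('top0',336+u/8,160+v/8,27) for u,v in [(75,85),(738,140),(718,360),(62,300)]];print(np.mean(m,0),np.linalg.norm(m[0]-m[1]),np.linalg.norm(m[0]-m[3]))
go(c[0],c[1],230,1.23)
"
```

```text
reader [550.6 221.9   5. ] -0.3651630141537903 163.12551740315706 57.761681435082416
screws [array([ 495.83115254, -168.77753988,   41.        ]), array([ 485.28254542, -287.31504805,   41.        ])] -0.08875581662925769 119.0059408400712
[ 492.38115928 -202.75196987   27.        ] 236.245533082191 77.13441707055843
delta [-0.3923 -0.154   0.0734] yaw 1.4458
```

```bash
python3 -m inch '{"delta_pos":[[-0.035,-0.014,0.006],[-0.07,-0.028,0.012],[-0.105,-0.042,0.018],[-0.14,-0.055,0.024],[-0.175,-0.069,0.03],[-0.21,-0.083,0.036],[-0.245,-0.096,0.042],[-0.28,-0.11,0.048],[-0.315,-0.124,0.054],[-0.35,-0.138,0.06],[-0.3923,-0.154,0.07],[-0.3923,-0.154,0.0734]],"yaw":[0.12,0.24,0.36,0.48,0.6,0.72,0.84,0.96,1.08,1.2,1.32,1.44],"hand":[1,1,1,1,1,1,1,1,1,1,1,1]}'
python3 -c "
from h import *
snap('wrist','w1');go(550.6,221.9,230,1.206)"
```

```text
time: 1.15
eef_pos: [554.9, 217.1, 229.2]
orientation: [3.139, 0.002, 1.226]
contact_force: [2.0, 0.1, -0.8]
finger_gap: 1.003
delta [ 0.0025 -0.0035 -0.0016] yaw 0.0126
```

View pics/w1.png

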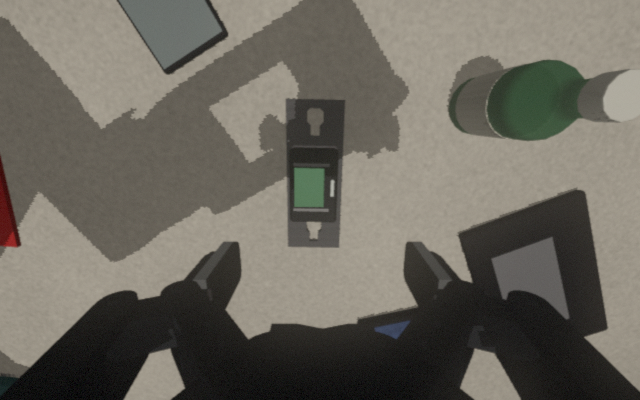

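The wrist view shows the dark reader at about (316,173), with plate corners at (287,99), (345,100), (339,247) and (289,246). The slots point down the image, towards -y.

```bash
python3 -c "
from h import *
crop('w1',270,90,90,165,3.6,'a')
im=cv2.imread('pics/a.png');im=cv2.resize(im,None,fx=1,fy=1);cv2.imwrite('pics/a.png',im)
r=[pix('w1',u,v,5) for u,v in [(287,99),(345,100),(339,247),(289,246)]]
c=np.mean(r,0);e=r[0]+r[1]-r[2]-r[3];print('reader',c.round(1),np.arctan2(-e[0],e[1]),np.linalg.norm(e)/2,np.linalg.norm(r[0]-r[1]))"
```

```text
reader [550.8 223.8   5. ] -0.3648899214463074 163.16145819619874 58.49146691596201
```

View pics/a.png

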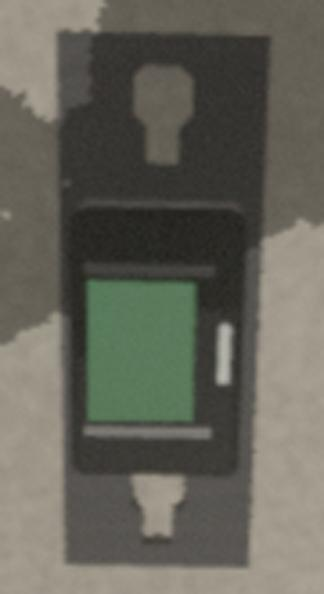

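```bash
python3 -c "
from h import *
go(550.7,222.8,84,1.206)"
```

```text
delta [ 0.0037 -0.0037  0.1443] yaw 0.0126
```

```bash
python3 -m inch '{"delta_pos":[[0.0037,-0.0037,0.02],[0.0037,-0.0037,0.05],[0.0037,-0.0037,0.08],[0.0037,-0.0037,0.105],[0.0037,-0.0037,0.125],[0.0037,-0.0037,0.138],[0.0037,-0.0037,0.1443],[0.0037,-0.0037,0.1443]],"yaw":[0.0126,0.0126,0.0126,0.0126,0.0126,0.0126,0.0126,0.0126],"hand":[1,1,1,1,1,1,1,1]}'
python3 -c "
from h import *
go(550.7,222.8,84,1.206)"
python3 -m inch '{"delta_pos":[[0,0,0],[0,0,0],[0,0,0],[0,0,0],[0,0,0],[0,0,0],[0,0,0],[0,0,0],[0,0,0],[0,0,0]],"yaw":[0,0,0,0,0,0,0,0,0,0],"hand":[0.8,0.7,0.6,0.5,0.4,0.3,0.2,0.1,0,0]}'
```

```text
time: 1.87
eef_pos: [549.2, 223.0, 82.7]
orientation: [-3.139, 0.005, 1.208]
contact_force: [-0.3, 0.0, -0.2]
finger_gap: 0.997
delta [ 0.0003  0.0015 -0.0014] yaw 0.0023
time: 2.7
eef_pos: [549.7, 223.4, 84.0]
orientation: [-3.14, 0.003, 1.208]
contact_force: [-2.1, 0.8, 6.7]
finger_gap: 0.532
```

```bash
python3 -m inch '{"delta_pos":[[0,0,-0.005],[0,0,-0.015],[0,0,-0.03],[0,0,-0.06],[0,0,-0.09],[0,0,-0.12],[0,0,-0.14],[0,0,-0.14],[0,0,-0.14]],"yaw":[0,0,0,0,0,0,0,0,0],"hand":[0,0,0,0,0,0,0,0,0]}'
python3 -c "
from h import *
snap('wrist','w2');snap('top','t2');crop('t2',190,120,120,100,6,'a');go(490,-380,222,1.48)"
```

```text
time: 3.45
eef_pos: [550.6, 223.8, 225.4]
orientation: [3.141, 0.002, 1.208]
contact_force: [-0.4, 0.0, -4.2]
finger_gap: 0.532
delta [-0.585   0.1588  0.0029] yaw -0.2716
```

View pics/w2.png

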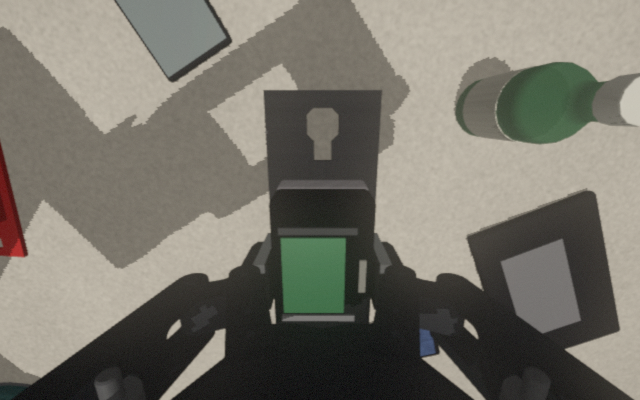

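View pics/a.png

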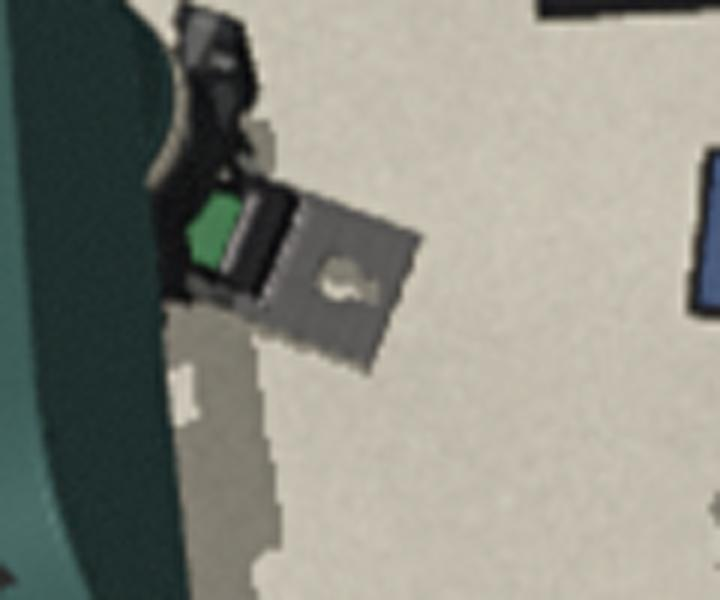

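```bash
python3 -c "
from h import *
s=get_state();print(s['eef_pos'],s['orientation'])
R=Ro.from_euler('xyz',s['orientation']).as_matrix()
for u,v in [(323,124),(265,90),(381,91)]:
    P=pix('w2',u,v,s['eef_pos'][2]-79);print((R.T@(P-s['eef_pos'])).round(1))
go(490.1,-233.5,225,1.482)"
```

```text
[548.91902856 223.34815776 222.71980819] [-3.13798533  0.00478998  1.20841395]
[68.   3.2 78.7]
[ 85.  -26.7  78.7]
[84.5 33.2 78.5]
delta [-0.448   0.107  -0.0005] yaw -0.2736
```

```bash
python3 -m inch '{"delta_pos":[[-0.015,0.004,0],[-0.045,0.011,0],[-0.08,0.019,0],[-0.115,0.027,0],[-0.15,0.036,0],[-0.185,0.044,0],[-0.22,0.053,0],[-0.255,0.061,0],[-0.29,0.069,0],[-0.325,0.078,0],[-0.36,0.086,0],[-0.39,0.093,0]],"yaw":[-0.02,-0.05,-0.08,-0.11,-0.14,-0.17,-0.2,-0.23,-0.25,-0.27,-0.2736,-0.2736],"hand":[0,0,0,0,0,0,0,0,0,0,0,0]}'
python3 -c "
from h import *
go(487,-236.5,160,1.482)"
```

```text
time: 4.55
eef_pos: [495.9, -176.1, 222.3]
orientation: [-3.133, 0.003, 1.482]
contact_force: [0.8, 0.8, -3.0]
finger_gap: 0.53
delta [-0.0608 -0.003   0.0625] yaw -0.0002
```

```bash
python3 -m inch '{"delta_pos":[[-0.02,-0.001,0.005],[-0.04,-0.002,0.015],[-0.055,-0.003,0.03],[-0.0608,-0.003,0.045],[-0.0608,-0.003,0.058],[-0.0608,-0.003,0.0625],[-0.0608,-0.003,0.0625],[-0.0608,-0.003,0.0625]],"yaw":[0,0,0,0,0,0,0,0],"hand":[0,0,0,0,0,0,0,0]}'
python3 -c "
from h import *
snap('wrist','w3');s=get_state();print(s['eef_pos'],s['orientation'])"
```

```text
time: 5.22
eef_pos: [486.4, -235.8, 159.1]
orientation: [-3.131, 0.001, 1.482]
contact_force: [-0.7, 0.1, -3.0]
finger_gap: 0.53
[ 486.96134295 -236.0802682   159.83437746] [-3.13258756e+00  2.29637686e-03  1.48225714e+00]
```

View pics/w3.png

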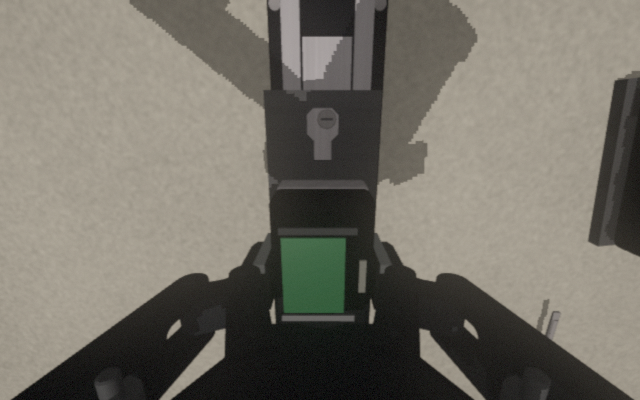

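The wrist view shows the screw head at about (327,119) through the +y mouth, and the mount's edges beyond the plate's end. I'm enlarging this to get the yaw and offset.

```bash
python3 -c "
from h import *
crop('w3',250,0,150,100,5.3,'a');crop('w3',290,85,65,85,7,'b')"
```

```text
(no output)
```

View pics/a.png

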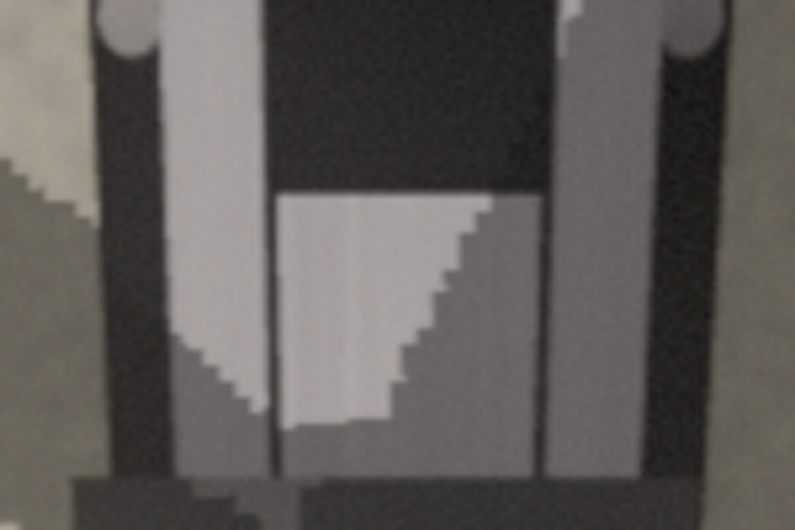

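View pics/b.png

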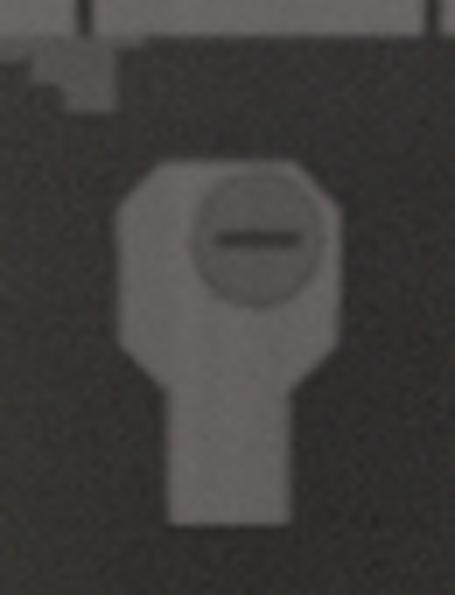

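```bash
python3 -c "
from h import *
f='w3';A=lambda u,v,z:pix(f,250+u/5.3,v/5.3,z)
B=lambda u,v,z:pix(f,290+u/7,85+v/7,z)
y=lambda a,b:np.arctan2(-(a-b)[0],(a-b)[1])
l=A(277,190,30),A(281,475,30);r=A(543,190,30),A(535,475,30);o=A(92,0,27),A(112,475,27),A(728,0,27),A(703,475,27)
print('bar yaw',y(*l),y(*r),'w',np.linalg.norm(l[0]-r[0]),np.linalg.norm(l[1]-r[1]),'outer',y(*o[:2]),y(*o[2:]))
e=r[0]-l[0];print('bar end yaw',np.arctan2(e[1],e[0]),'bar end mid',(l[0]+r[0])/2)
s=B(257,240,41);print('screw',s)
yt=lambda a,b:print('slot/edge yaw',y(a,b))
for z in (76,81):
  m=B(229,272,z);print('mouth',m,'err',s-m); yt(B(168,400,z),B(168,520,z));yt(B(291,400,z),B(291,520,z))
  print('mouth w',np.linalg.norm(B(118,272,z)-B(340,272,z)))
a=pix(f,265,90,81);b=pix(f,382,91,81);e=b-a;print('plate end yaw',np.arctan2(e[1],e[0]),np.linalg.norm(e))
"
```

```text
bar yaw -0.09300891047391815 -0.08942189170847605 w 32.29610712156937 32.41233961538389 outer -0.09534398716907279 -0.083553014778029
bar end yaw -0.09171574020802221 bar end mid [ 500.01921474 -116.57861846   30.        ]
screw [ 495.24109221 -167.95944523   41.        ]
mouth [ 492.76734513 -169.73602407   76.        ] err [  2.47374708   1.77657883 -35.        ]
slot/edge yaw -0.09687439671217013
slot/edge yaw -0.07906935663741756
mouth w 17.057987369588673
mouth [ 492.82479062 -169.60914779   81.        ] err [  2.41630159   1.64970256 -40.        ]
slot/edge yaw -0.09687439671216803
slot/edge yaw -0.07906935663742144
mouth w 16.501636225132632
plate end yaw -0.09777550301111977 58.94950945770861
```

```bash
python3 -c "
from h import *
go(486.96+2.4,-236.1+1.7,131,1.482)"
```

```text
delta [0.002  0.0025 0.0288] yaw 0.0003
```

```bash
python3 -m inch '{"delta_pos":[[0.001,0.001,0.005],[0.002,0.0025,0.015],[0.002,0.0025,0.023],[0.002,0.0025,0.0288],[0.002,0.0025,0.0288],[0.002,0.0025,0.0288],[0.002,0.0025,0.0288],[0.002,0.0025,0.0288]],"yaw":[0,0,0,0,0,0,0,0],"hand":[0,0,0,0,0,0,0,0]}'
python3 -c "
from h import *
snap('wrist','w4');s=get_state();print(s['eef_pos'],s['orientation']);crop('w4',290,85,65,85,7,'b')"
```

```text
time: 5.93
eef_pos: [489.6, -234.5, 131.3]
orientation: [-3.133, 0.003, 1.482]
contact_force: [-0.5, -0.6, -4.1]
finger_gap: 0.525
[ 489.61409962 -234.58480437  131.34478504] [-3.13328574e+00  2.65772065e-03  1.48215329e+00]
```

View pics/b.png

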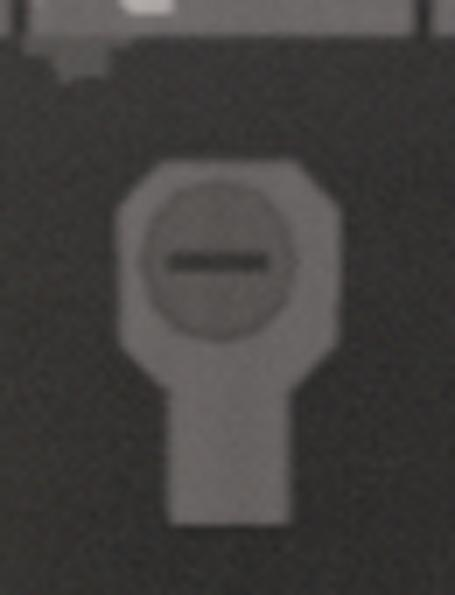

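```bash
python3 -c "
from h import *
B=lambda u,v,z:pix('w4',290+u/7,85+v/7,z)
s=B(218,260,41);R=Ro.from_euler('xyz',get_state()['orientation']).as_matrix()
for z in (47.3,52.3):
  m=B(229,272,z);print(s,(R.T@(s-m)).round(2))
"
```

```text
[ 495.22573479 -167.72985735   41.        ] [ 0.78 -0.88  6.31]
[ 495.22573479 -167.72985735   41.        ] [ 0.65 -0.87 11.31]
```

```bash
python3 -m inch '{"delta_pos":[[0.0007,-0.0008,0.0],[0.0007,-0.0008,0.002],[0.0007,-0.0008,0.004],[0.0007,-0.0008,0.006],[0.0007,-0.0008,0.0075],[0.0007,-0.0008,0.009],[0.0007,-0.0008,0.010],[0.0007,-0.0008,0.010]],"yaw":[0,0,0,0,0,0,0,0],"hand":[0,0,0,0,0,0,0,0]}'
python3 -c "
from h import *
snap('wrist','w5');s=get_state();print(s['eef_pos'],s['orientation'],s['contact_force'],s['torque']);crop('w5',290,85,65,85,7,'b')"
```

```text
time: 6.65
eef_pos: [488.7, -233.7, 121.0]
orientation: [-3.133, 0.002, 1.482]
contact_force: [-0.3, -0.8, -4.6]
finger_gap: 0.527
[ 488.72986608 -233.78008684  121.1741423 ] [-3.13300977e+00  2.46994373e-03  1.48209564e+00] [-0.45399923  0.88250721 -3.70829773] [-0.04130916 -0.00113071  0.00530433]
```

View pics/b.png

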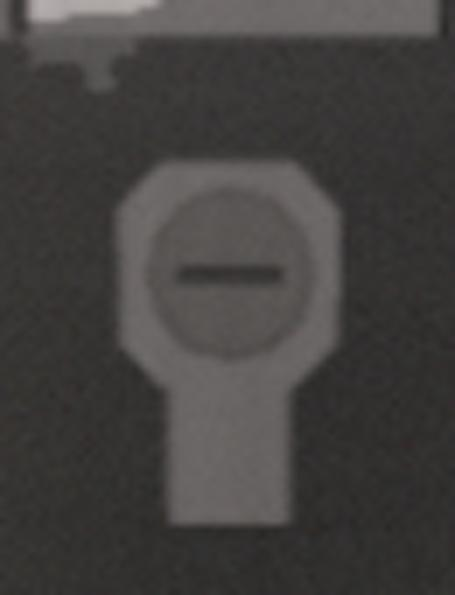

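The head is centred in the mouth and there is no contact force. The underside is at about 37 mm, so I continue down gently.

```bash
python3 -m inch '{"delta_pos":[[0,0,0.001],[0,0,0.002],[0,0,0.003],[0,0,0.004],[0,0,0.0045],[0,0,0.005],[0,0,0.005]],"yaw":[0,0,0,0,0,0,0],"hand":[0,0,0,0,0,0,0]}'
python3 -c "
from h import *
s=get_state();print(s['eef_pos'],s['orientation'],s['contact_force'],s['torque'])"
```

```text
time: 7.28
eef_pos: [488.8, -233.8, 116.2]
orientation: [-3.133, 0.003, 1.482]
contact_force: [0.7, -0.5, -2.6]
finger_gap: 0.532
[ 488.75382945 -233.80916805  116.16797199] [-3.13312525e+00  2.56464595e-03  1.48222078e+00] [ 0.71267198 -0.5425311  -2.56321124] [-0.08461717 -0.03864409 -0.01581373]
```

```bash
python3 -m inch '{"delta_pos":[[0,0,0.0005],[0,0,0.001],[0,0,0.0015],[0,0,0.0015],[0,0,0.0015]],"yaw":[0,0,0,0,0],"hand":[0,0,0,0,0]}'
python3 -c "
from h import *
s=get_state();print(s['eef_pos'],s['orientation'],s['contact_force'],s['torque'])"
```

```text
time: 7.7
eef_pos: [488.7, -233.8, 114.6]
orientation: [-3.133, 0.003, 1.482]
contact_force: [-0.0, -0.2, -1.8]
finger_gap: 0.528
[ 488.74601199 -233.81220142  114.64155968] [-3.13311915e+00  2.53167285e-03  1.48215683e+00] [-0.0069718  -0.22674744 -1.79913198] [-0.06676662  0.03636749 -0.02563594]
```

```bash
python3 -m inch '{"delta_pos":[[0,0,0.0004],[0,0,0.0008],[0,0,0.0008],[0,0,0.0008]],"yaw":[0,0,0,0],"hand":[0,0,0,0]}'
python3 -c "
from h import *
snap('wrist','w6');s=get_state();print(s['eef_pos'],s['orientation'],s['contact_force'],s['torque']);crop('w6',290,85,65,85,7,'b')"
```

```text
time: 8.03
eef_pos: [488.7, -233.8, 114.0]
orientation: [-3.133, 0.003, 1.482]
contact_force: [-1.5, 0.8, 1.0]
finger_gap: 0.525
[ 488.7673569  -233.81617703  114.04958746] [-3.13327196e+00  2.61425114e-03  1.48220480e+00] [-0.3823151   1.60248792  2.11857021] [ 0.11310822  0.09836107 -0.0001767 ]
```

View pics/b.png

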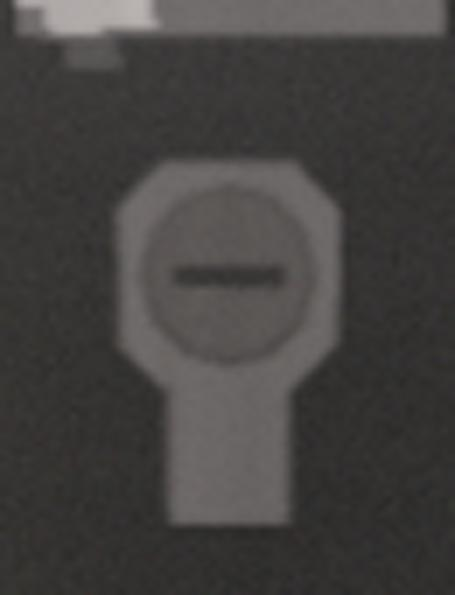

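The plate is flat on the bar with about 5 N on it, and the head stands centred in the mouth. Next I slide along tool +x, which is the bar's +y direction.

```bash
python3 -m inch '{"delta_pos":[[0,0,-0.0003],[0.001,0,-0.0003],[0.002,0,-0.0003],[0.0035,0,-0.0003],[0.005,0,-0.0003],[0.0065,0,-0.0003],[0.008,0,-0.0003],[0.009,0,-0.0003],[0.010,0,-0.0003],[0.010,0,-0.0003]],"yaw":[0,0,0,0,0,0,0,0,0,0],"hand":[0,0,0,0,0,0,0,0,0,0]}'
python3 -c "
from h import *
snap('wrist','w7');s=get_state();print(s['eef_pos'],s['orientation'],s['contact_force'],s['torque']);crop('w7',290,85,65,85,7,'b')"
```

```text
time: 8.92
eef_pos: [489.6, -223.6, 114.3]
orientation: [-3.133, 0.002, 1.482]
contact_force: [1.3, 0.2, -1.1]
finger_gap: 0.533
[ 489.60533664 -223.56256104  114.2672624 ] [-3.13305214e+00  2.25583218e-03  1.48227967e+00] [ 1.17326816  0.20970702 -2.25827636] [-0.02212806 -0.10949307  0.07168463]
```

View pics/b.png

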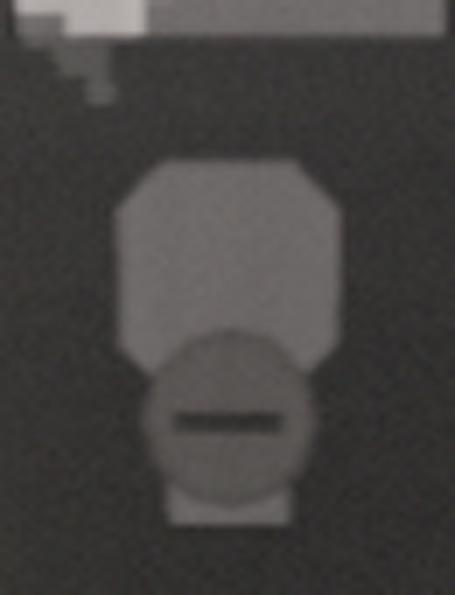

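The head rides cleanly in the slot with low forces. About 6 mm remains.

```bash
python3 -m inch '{"delta_pos":[[0.001,0,0],[0.002,0,0],[0.003,0,0],[0.004,0,0],[0.0045,0,0],[0.005,0,0],[0.0052,0,0],[0.0052,0,0]],"yaw":[0,0,0,0,0,0,0,0],"hand":[0,0,0,0,0,0,0,0]}'
python3 -m inch '{"delta_pos":[[0.0003,0,0],[0.0006,0,0],[0.0006,0,0],[0.0006,0,0]],"yaw":[0,0,0,0],"hand":[0,0,0,0]}'
```

```text
time: 9.63
eef_pos: [489.9, -218.2, 114.1]
orientation: [-3.133, 0.002, 1.482]
contact_force: [0.0, 0.3, -2.7]
finger_gap: 0.528
time: 9.97
eef_pos: [490.0, -217.5, 114.2]
orientation: [-3.133, 0.002, 1.482]
contact_force: [-0.1, -0.5, -3.1]
finger_gap: 0.53
```

```bash
python3 -m inch '{"delta_pos":[[0.0003,0,0],[0.0006,0,0],[0.0006,0,0],[0.0006,0,0]],"yaw":[0,0,0,0],"hand":[0,0,0,0]}'
python3 -m inch '{"delta_pos":[[0.0002,0,0],[0.0004,0,0],[0.0004,0,0],[0.0004,0,0]],"yaw":[0,0,0,0],"hand":[0,0,0,0]}'
python3 -c "
from h import *
snap('wrist','w8');snap('top','t8');snap('scene','s8');s=get_state();print(s['eef_pos'],s['orientation'],s['contact_force'],s['torque']);crop('w8',290,85,65,85,7,'b');crop('t8',336,150,110,80,7,'c')"
```

```text
time: 10.3
eef_pos: [490.0, -217.3, 114.2]
orientation: [-3.133, 0.002, 1.482]
contact_force: [-0.7, -3.1, -4.0]
finger_gap: 0.531
time: 10.63
eef_pos: [490.0, -217.2, 114.2]
orientation: [-3.133, 0.003, 1.482]
contact_force: [-1.3, -5.2, -4.7]
finger_gap: 0.53
[ 490.06036707 -217.19741764  114.17612068] [-3.13282223e+00  2.92177419e-03  1.48248788e+00] [-2.59222801 -5.73447403 -4.73389806] [-0.78508193  0.2814052   0.01939794]
```

View pics/b.png

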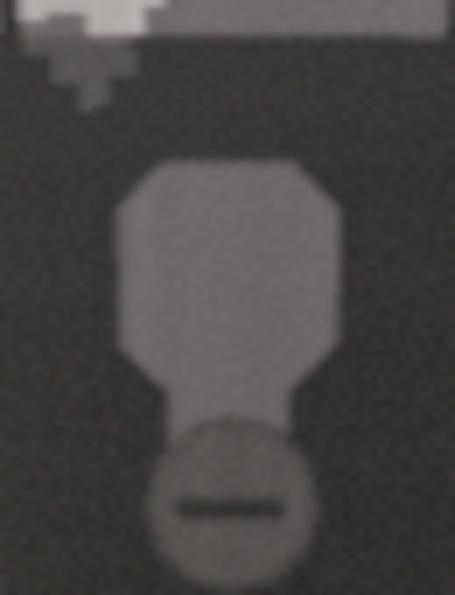

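View pics/c.png

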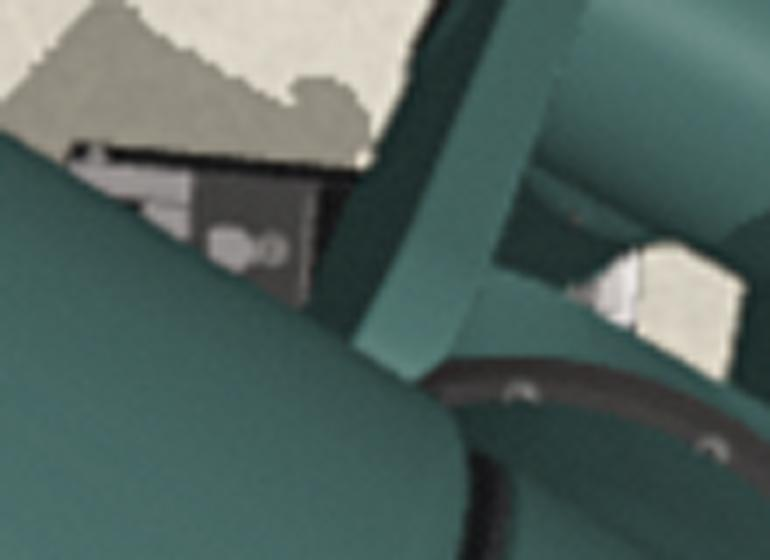

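```bash
python3 -m inch '{"delta_pos":[[0,0,0],[0,0,0],[0,0,0]],"yaw":[0,0,0],"hand":[0,0,0]}'
python3 -c "
from h import *
crop('s8',220,200,120,110,5.4,'d')"
```

```text
time: 11.03
eef_pos: [490.0, -217.3, 114.2]
orientation: [-3.133, 0.003, 1.482]
contact_force: [-1.4, -4.0, -2.3]
finger_gap: 0.529
```

View pics/d.png

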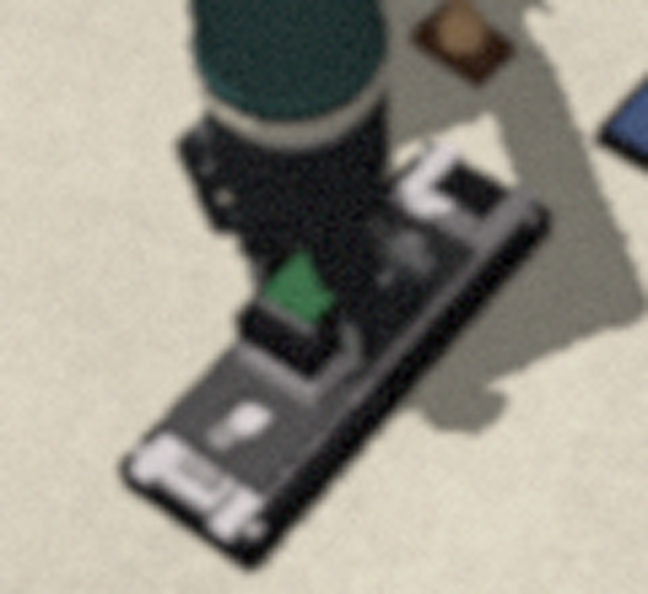

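The catch shows clear of the plate's -y end, at crop (190,480), and both heads are at the slot ends. I release.

```bash
python3 -m inch '{"delta_pos":[[0,0,0],[0,0,0],[0,0,0],[0,0,0],[0,0,0],[0,0,0],[0,0,0],[0,0,0]],"yaw":[0,0,0,0,0,0,0,0],"hand":[0.5,0.6,0.7,0.8,0.9,1,1,1]}'
python3 -m inch '{"delta_pos":[[0,0,-0.003],[0,0,-0.01],[0,0,-0.025],[0,0,-0.045],[0,0,-0.07],[0,0,-0.1],[0,0,-0.13],[0,0,-0.15],[0,0,-0.15],[0,0,-0.15]],"yaw":[0,0,0,0,0,0,0,0,0,0],"hand":[1,1,1,1,1,1,1,1,1,1]}'
python3 -m inch '{"delta_pos":[[0.01,0,0],[0.03,0,0],[0.06,0,0],[0.09,0,0],[0.12,0,0],[0.15,0,0],[0.18,0,0],[0.21,0,0],[0.24,0,0],[0.26,0,0],[0.26,0,0],[0.26,0,0]],"yaw":[0,0,0,0,0,0,0,0,0,0,0,0],"hand":[1,1,1,1,1,1,1,1,1,1,1,1]}'
python3 -c "
from h import *
snap('top','t9');snap('scene','s9');crop('t9',336,160,100,54,8,'b');crop('s9',230,215,100,90,6,'c')"
```

```text
time: 11.7
eef_pos: [490.1, -217.2, 114.2]
orientation: [-3.133, 0.003, 1.483]
contact_force: [-0.0, -0.1, 0.5]
finger_gap: 0.999
time: 12.53
eef_pos: [492.1, -217.2, 266.0]
orientation: [-3.136, 0.004, 1.482]
contact_force: [0.2, 0.1, 0.2]
finger_gap: 0.999
time: 13.53
eef_pos: [513.8, 43.2, 263.4]
orientation: [-3.133, 0.005, 1.485]
contact_force: [-0.0, 0.3, -0.5]
finger_gap: 1.004
```

View pics/b.png

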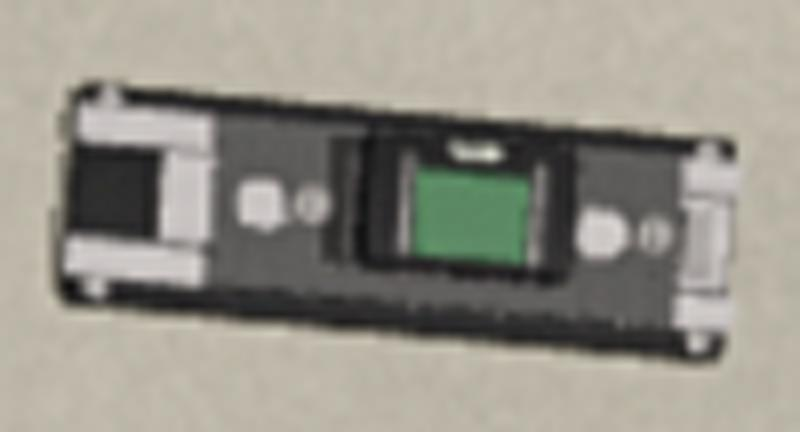

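View pics/c.png

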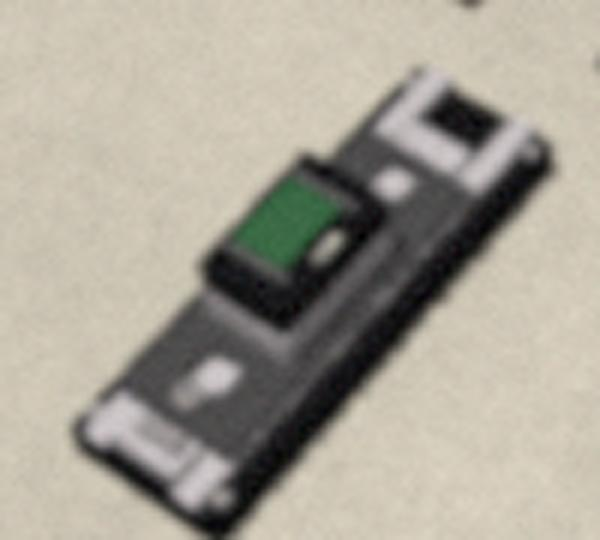

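View pics/t9.png

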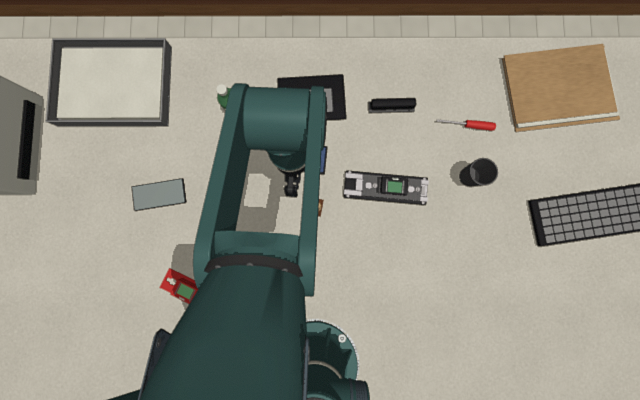

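The reader sits home with both heads at the slot ends, and the bystanders look undisturbed. I take one close wrist look at the catch.

```bash
python3 -m inch '{"delta_pos":[[-0.02,0,0],[-0.06,0,0],[-0.1,0,0],[-0.14,0,0],[-0.18,0,0],[-0.22,0,0],[-0.26,0,0],[-0.3,0,0],[-0.34,0,0],[-0.38,0,0],[-0.4,0,0],[-0.4,0,0]],"yaw":[0,0,0,0,0,0,0,0,0,0,0,0],"hand":[1,1,1,1,1,1,1,1,1,1,1,1]}'
python3 -m inch '{"delta_pos":[[0,0,0.02],[0,0,0.05],[0,0,0.08],[0,0,0.09],[0,0,0.09],[0,0,0.09]],"yaw":[0,0,0,0,0,0],"hand":[1,1,1,1,1,1]}'
python3 -c "
from h import *
snap('wrist','w9');crop('w9',240,0,160,260,2.3,'b')
s=get_state();print(proj('w9',[483.5,-300,34]))
x,y=proj('w9',[483.5,-300,34]);crop('w9',int(x)-50,max(0,int(y)-40),100,80,7,'c')"
```

```text
time: 14.63
eef_pos: [477.6, -362.9, 265.5]
orientation: [-3.135, 0.008, 1.477]
contact_force: [0.2, -0.1, -0.1]
finger_gap: 1.0
time: 15.13
eef_pos: [476.5, -363.4, 175.5]
orientation: [-3.134, 0.007, 1.477]
contact_force: [0.5, 0.8, 1.3]
finger_gap: 0.995
[323.61983311 124.29233853]
```

View pics/c.png

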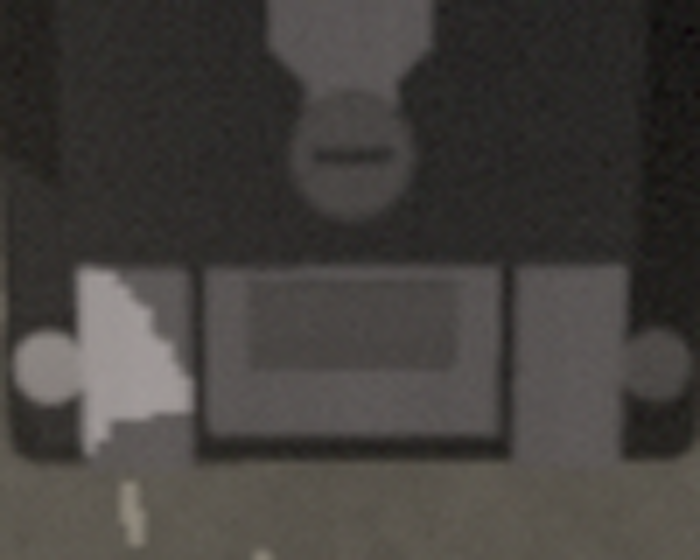

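View pics/b.png

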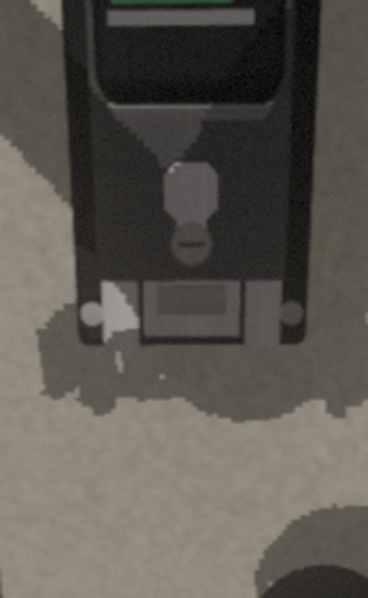

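The catch is visible over its full 9 mm, with a gap of about 1.5 mm to the plate's end. It is up behind the plate, so I hand in.

```bash
python3 -c "
from h import *
print(job_done())"
```

```text
the job is handed in; nothing more can be done
None
```

The reader is on the mount and the job is handed in; `job_done()` gave no verdict. I gripped the dark reader, left the red look-alike alone, and lined the +y keyhole up over its screw with the wrist camera. I then lowered the plate gently onto the bar and slid it about 16.6 mm towards +y until it met the stop. After that I opened the gripper and withdrew.

**Forces:** the wrist readings stayed under about 10 N during the fit, against the 45 N limit. The last slide step pushed the stop with about 6 N.

**Last checks:**
- **Screws:** both heads sit at the slot ends in the pictures.
- **Catch:** all 9 mm of it shows behind the plate's -y end, with a gap of about 1.5 mm. That it is up is judged from this picture, as the catch's position was not read directly.
- **Yaw:** reader and mount agreed to about 0.01 rad when I measured them before lowering.
- **Bystanders:** nothing looked moved in the top view, though the arm hid the gel bottle, stamp, ink pad and signature pad in part.
- **Gripper:** open and clear of everything, and the whole run took about 15 s.

No check failed. The wrist camera placed the gripped reader about 3 mm off the tool's centre, which I put down to calibration, so I aligned by comparing screw and keyhole in the same image.

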